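# Close and latch the specimen vacuum pot

## Robot

A 7-joint arm with a two-finger parallel gripper is mounted at the origin on a cart in front of the work surface, level with it; the furniture and walls round the work are solid. World frame = base frame: x ahead of the robot, y to its left, z up, the work surface at z = 0. Lengths are in m, angles in rad, forces in N, time in s.
With the tool pointing down it reaches from about 0.4 to 0.9 m from the base axis. Payload 5.6 kg.
Tool frame: the origin (TCP) lies midway between the tips of the shut fingers; the grasp point (between the pads) lies 19 mm behind it; z points along the fingers, y is the line along which they close (so a half turn about z gives the same grasp; the last joint's range is limited). The gripper opens to 92 mm and grips with 3 to 60 N. Pads are 20 mm wide; open, the fingers measure 128 mm over their backs; the gripper's body (75 mm by 189 mm) begins 69 mm behind the grasp point.
Start: joints at [-0.043, 0.468, -0.012, 1.603, 0.006, 1.071, -0.056], TCP at [0.65, -0, 0.215] pointing down, gripper open.
Joint ranges: [-2.53, 2.53], [-0.31, 2.02], [-1.57, 1.55], [0.28, 2.44], [-1.29, 4.43], [0.15, 1.84], [-2.92, 2.92]. Speed limits (rad/s): [2.57, 2.57, 3.14, 3.14, 3.14, 3.14, 3.14].

## Interface

Orientations are given as a unit quaternion [w, x, y, z].
In Python, from station import robot, imaging, order gives the robot as it stands.
- The arm moves only by the tool step_arm, never from a script. Its argument "increments" is a list of rows, each an object of numbers: "tx", "ty", "tz": the shift along the tool's x, y, z in m; "wx", "wy", "wz": the turn, a rotation vector about the tool's x, y, z in rad; "fingers": the opening, from 0 (shut) to 1 (fully open). In form: [{"tx": .., "ty": .., "tz": .., "wx": .., "wy": .., "wz": .., "fingers": ..}, ...]. A call has 1 to 20 rows; each row shifts and turns the commanded pose from where the row before left it, along the tool's axes as they then stand; what a row does not reach is not made up. A row lasts 1/8 s, in which the tool goes at most 62.5 mm and 10.7 degrees, less where a joint would pass 70% of its speed; a pose out of reach is approached as far as the arm can. A call with a gripper value outside its range is refused whole. The fingers move at their own pace and stop on an object; "squeeze" is the grip in N (left out, the last holds). Time passes only in rows, so rows that do not move let the fingers close. It gives the time, the measured TCP pose, the force, the opening and the grip force at its end, in the units of the state.
- robot.get_state(): the state, without advancing time (a new reading comes with each control period).
- imaging.capture(name): name is "scene" or "side" or "wrist"; returns the picture (480x640x3 uint8, blue, green, red); there is no depth.
- imaging.camera_model(name): a dict with "fx", "fy", "cx", "cy" (pixels), "view" (4x4, takes a point from world to camera coordinates); the wrist camera has in their place "hand_eye" (4x4, takes a point from camera to tool coordinates, whose origin is the TCP and whose axes are the flange's). Camera axes: x right, y up, looking along -z (the intrinsics and any distortion apply to the point x, -y, -z); pixel columns grow to the right and rows downward; lengths in m; the calibration is good to about 2 mm. A picture is of the moment at which its call begins: read the wrist's pose just before it. camera_model takes no time and is no camera call.
- order.job_done(): hands the job in; it is judged then, once.
Trained networks look in the newest picture that a camera, given by its name, has taken for a name from the list of things; names that differ only in an ending like _2 or _b are one class to them, and where a whole thing is asked for, a point or a joint stands for the part that bears it (a point fixed in the world has none). Each returns a list of dicts, best first, with "conf" (0 to 1); they miss things now and then, are a little off and sometimes report something else, mostly with a low value. They report only what shows in the picture. A call takes as long as a camera call. They do not tell look-alikes from the thing itself.
- imaging.spot_in(thing, camera): "xy" ([column, row] in pixels, amid what is visible of it).
The state is a dict: "time": time; "joint_positions": joint angles; "joint_vel": joint speeds; "joint_efforts": joint torques, N m; "eef_pos": TCP position; "eef_rot": TCP orientation; "force": force on the tool from outside, world axes, zero at the start; "wrist_torque": the same for the moment, N m; "width": opening from 0.0 (shut) to 1.0 (fully open); "gripper_force": force on a finger pad.
Only numpy, scipy, OpenCV 4.12 (cv2) and the standard library are available. Lean on these libraries where they do the work, as an engineer would, in place of code of your own. Each camera call takes 0.05 s, during which the arm holds its last target. There are 200 camera calls.

## Task

Close the specimen vacuum pot for pumping down: set the steel lid gently onto the open pot so that its spigot drops into the mouth and it sits flat. Then swing both halves of the hinged clamp ring fully shut around the two flanges, swing the bolt into the fork of the right-hand half and fold its red cam lever all the way back against the ring so that the clamp is locked. Leave the loupe, tweezers, green specimen and oil bottle where they are.

Things in the scene. Friction and masses are not known exactly. Their poses are not given: they have to be found in the camera images.
- pot: vacuum pot: upright steel tube with a flange at its mouth, fixed on a grey base plate (136 x 110 x 12 mm). Origin on its vertical axis at bench level, z up; +x points to the clamp's hinge bracket at the back, +y to the pump port (brass valve, blue handle; up to 70 mm high, 112 mm out). Horizontal offsets below are in this frame. Its place and yaw vary.
- pot_mouth (a point): centre of the pot's mouth, in the flat top face of its flange, 100 mm above the bench. Flange 75 mm across, bore 51 mm across and hollow below; a black resin specimen stands inside, its top 30 mm below the mouth.
- lid: loose steel lid, 75 mm across, 4 mm thick at the rim, 6.6 mm inside radius 30. Origin on its axis in the flat sealing underside, z up. Below: bevelled centring spigot 48 mm across, 6 mm deep, on which it stands at first. Seated, its origin is at pot_mouth, with 1.5 mm play round the spigot. On top: neck 16 mm, black round vent knob 27 mm across, 18 to 40 mm above the origin. 0.18 to 0.33 kg.
- lid_knob (a point): middle of the lid's vent knob, on the axis, 29 mm above the lid's origin: the place to grip it
- hinge_pin (a point): the fixed vertical pin on which both clamp halves turn, 52 mm behind the pot's axis (+x) on a steel bracket, at the height of the mouth (100 mm)
- clamp_left (a joint): left (+y) half of the aluminium clamp ring, turning on hinge_pin: 0 rad shut, up to 1.3 open (out to +y, clockwise from above). Starts open, stays where left; 1 N at the front moves it. Shut: half ring about the pot's axis, outer radius 47 mm, 90 to 110 mm high; upper lip inward to radius 33, so the lid passes only with both halves open. Push it shut on its outside near the front.
- clamp_right (a joint): right (-y) half of the clamp ring, mirror image of the left one: 0 rad shut, up to 1.3 open (out to -y, anticlockwise from above). Its lug is a fork, 14 mm wide, slot open to the front; shut, the lug lies 2 to 16 mm to the right of the pot's x axis. Neither half shuts over a lid that is not seated flat (1.5 to 2 mm play in the groove).
- clamp_left_end (a point): front end of the left half's lug; when shut at x = -64 mm, y = +9 mm of the pot's axis
- clamp_right_end (a point): front end of the right half's lug; when shut at x = -64 mm, y = -9 mm
- swing_bolt (a joint): steel swing bolt on a vertical pin in the left half's lug: 0 rad = across, fully in the fork (pointing to -y); grows as it swings out to the front, clockwise from above, to 1.7. Starts out, turns easily, stays where left. Close it anticlockwise once both halves are shut: its cam passes the right lug's front and lies behind it. The cam pulls a gap of up to 3 degrees shut; wider, it strikes the lug.
- bolt_pivot (a point): the swing bolt's hinge axis, 100 mm above the bench; with the left half shut at x = -62 mm, y = +9 mm
- cam_pin (a point): far end of the swing bolt, 37 mm from bolt_pivot: the vertical pin of the cam lever and its 17 mm round cam
- cam_lever (a joint): lever with red grip on cam_pin: 1.1 rad = straight, in line with the bolt; 0 = locked, folded anticlockwise (from above) along the outside of the right half (pointing 26 degrees to -y of the pot's +x), cam tight behind the lug. Starts nearly straight; stays where left. Stiffer than the bolt (2 N at the grip): pushed anticlockwise it first swings the bolt home, then folds.
- lever_tip (a point): tip of the red lever, 60 mm from cam_pin in the lever's direction, 100 mm above the bench. The grip is 9 mm wide, 14 mm high and covers the last 40 mm.
- loupe: black eye loupe, 36 mm across, 38 mm high, standing on the bench; origin at its underside. Leave alone.
- tweezers: steel tweezers, 121 mm long (along y), 8 mm high, lying on the bench; origin at the middle underneath. Leave alone.
- green_mount: green resin specimen, 31 mm across, 24 mm high; origin at its underside. Leave alone.
- oil_bottle: small yellow oil bottle with black cap, 34 mm across, 83 mm high; origin at its underside. Leave alone.
There are look-alikes about, which are no part of the job. What is shaped like the lid but blue is not meant.

How it is judged:
By the outcome, as a careful person would: the job done as asked, in the order asked, and still so for the second after the job is handed in, with the robot touching nothing.
It also fails if it takes over 67 s, if anything falls off the work surface, if the arm or the gripper's body presses on something with over 40 N, if the wrist force passes 120 N, or if a joint passes its speed limit or range.

## Working session

There is one attempt and no reset: what is moved stays moved. The work goes in short steps, Python scripts to look and compute and a tool call to move; the robot and the scene stay as the last step left them, time stands still between calls to the robot, and variables do not carry over. Pictures are saved under pics/ and viewed, at most 10 in all, crops included, and the job is handed in when it is done.

Besides the shell and the picture viewer there is one more tool, called as name([rows], argument=value, ...), one row to a line, values as JSON. step_arm: Moves the arm, as the interface text tells. Its arguments: {"type":"object","properties":{"increments":{"type":"array","items":{"type":"object","properties":{"tx":{"type":"number"},"ty":{"type":"number"},"tz":{"type":"number"},"wx":{"type":"number"},"wy":{"type":"number"},"wz":{"type":"number"},"fingers":{"type":"number"}}}},"squeeze":{"type":"number"}},"required":["increments"]}

```bash
ls; mkdir -p pics
python3 - <<'E'
from station import robot, imaging, order
import cv2,numpy as np
for c in ["scene","side"]:
    cv2.imwrite(f"pics/{c}0.png",imaging.capture(c))
    m=imaging.camera_model(c);print(c,{k:(np.round(v,4).tolist() if k=='view' else v) for k,v in m.items()})
    for t in ["pot","pot_mouth","lid","lid_knob","hinge_pin","clamp_left_end","clamp_right_end","bolt_pivot","cam_pin","lever_tip"]:
        print(t,[(np.round(d['xy'],1).tolist(),round(d['conf'],2)) for d in imaging.spot_in(t,c)][:4])
print(imaging.camera_model("wrist"));s=robot.get_state();print(s)
E
```

```text
pics
scene {'fx': 468.1634082763051, 'fy': 468.1634082763051, 'cx': 320.23205353099354, 'cy': 230.26201642195167, 'view': [[-0.8379, -0.5454, 0.0228, 0.3983], [0.2591, -0.3606, 0.896, -0.2682], [-0.4805, 0.7566, 0.4434, -0.8323], [0.0, 0.0, 0.0, 1.0]]}
pot [([279.7, 259.5], 0.78)]
pot_mouth []
lid [([385.8, 256.8], 0.83), ([417.8, 207.5], 0.8), ([376.4, 237.2], 0.66), ([382.9, 199.8], 0.53)]
lid_knob [([328.0, 246.5], 0.84), ([377.8, 235.4], 0.72), ([381.5, 199.9], 0.57), ([388.9, 256.2], 0.56)]
hinge_pin [([277.6, 260.5], 0.72), ([376.7, 233.2], 0.64)]
clamp_left_end [([267.1, 250.5], 0.69), ([288.9, 268.7], 0.69), ([280.4, 261.5], 0.41)]
clamp_right_end [([282.8, 227.1], 0.63), ([287.8, 266.3], 0.17)]
bolt_pivot [([289.0, 265.3], 0.78), ([276.7, 259.5], 0.46), ([286.7, 342.9], 0.43)]
cam_pin [([290.0, 267.1], 0.62)]
lever_tip [([288.9, 269.3], 0.79)]
side {'fx': 443.64260286512786, 'fy': 443.64260286512786, 'cx': 321.4396803676934, 'cy': 244.06450583306668, 'view': [[0.8621, -0.5064, -0.0204, -0.5696], [0.315, 0.504, 0.8042, -0.1727], [-0.397, -0.6997, 0.594, -1.1393], [0.0, 0.0, 0
[... 1069 characters left out ...]
ray([-0.04300138,  0.46750539, -0.01161265,  1.60266084,  0.00601251,
        1.07141441, -0.0563066 ]), 'joint_vel': array([ 0.00051678, -0.00013179, -0.00175591, -0.00020103, -0.00078734,
       -0.00115777,  0.00164329]), 'joint_efforts': array([ 4.83502390e-04, -5.20435023e+01, -1.21316803e-02, -2.44057328e+01,
       -5.64658432e-02,  1.13390604e-02,  2.44483755e-05]), 'eef_pos': array([ 6.50023289e-01, -3.76051202e-05,  2.14605109e-01]), 'eef_rot': array([3.23428672e-05, 7.07127817e-01, 7.07085744e-01, 2.35204797e-06]), 'force': array([0.90977339, 0.10795551, 0.16315269]), 'wrist_torque': array([ 0.0199578 , -0.02318747, -0.01094881]), 'gripper_force': 0.0, 'width': 1.0012308280387625}
```

View both.

View pics/scene0.png

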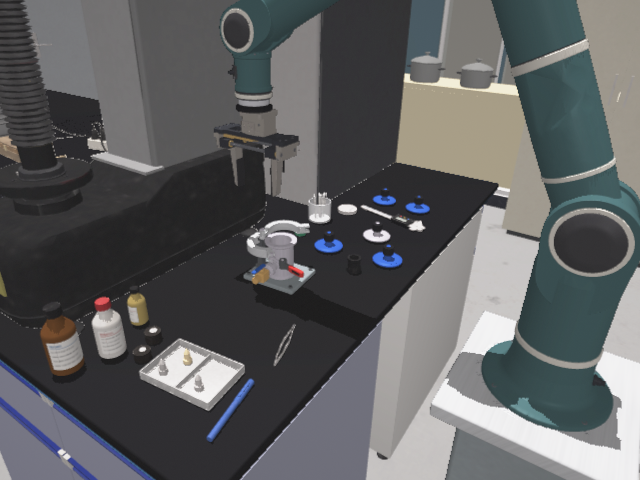

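View pics/side0.png

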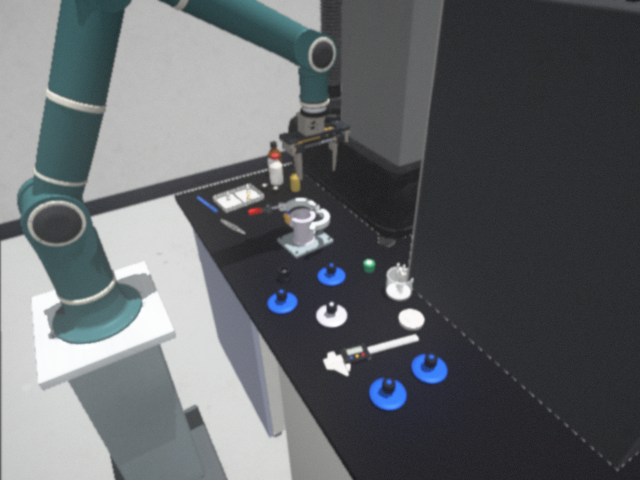

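Scene picture: the only steel/white lid is at (377,235); side picture (331,314). Look-alikes are the blue lids at scene (328,245), (388,259), (417,208) and (384,200), plus a flat white dish at (347,210). The pot is at scene (280,260) with red lever (295,270).

```bash
cat > h.py <<'E'
from station import robot, imaging, order
import cv2,numpy as np
from scipy.spatial.transform import Rotation as R
def T_tool(s):
    T=np.eye(4);q=s['eef_rot'];T[:3,:3]=R.from_quat([q[1],q[2],q[3],q[0]]).as_matrix();T[:3,3]=s['eef_pos'];return T
def cam(c,s=None):
    m=imaging.camera_model(c)
    C=np.linalg.inv(m['view']) if 'view' in m else T_tool(s or robot.get_state())@m['hand_eye']
    return m,C
def ray(mc,xy):
    m,C=mc;d=C[:3,:3]@np.array([(xy[0]-m['cx'])/m['fx'],-(xy[1]-m['cy'])/m['fy'],-1]);return C[:3,3],d/np.linalg.norm(d)
def atz(mc,xy,z):
    o,d=ray(mc,xy);return o+d*(z-o[2])/d[2]
def tri(a,b):
    A=np.zeros((3,3));v=np.zeros(3)
    for o,d in (a,b):
        P=np.eye(3)-np.outer(d,d);A+=P;v+=P@o
    return np.linalg.solve(A,v)
def proj(mc,p):
    m,C=mc;q=np.linalg.inv(C)@np.append(p,1);return np.array([m['cx']-m['fx']*q[0]/q[2],m['cy']+m['fy']*q[1]/q[2]])
E
python3 - <<'E'
from h import *
S=cam('scene');D=cam('side')
print('lid knob tri',tri(ray(S,(377.5,231)),ray(D,(331.5,309))))
print('lid z35',atz(S,(377.5,227),.035),atz(D,(331.5,310),.035))
print('pot tri',tri(ray(S,(282,240)),ray(D,(302,211))))
cv2.imwrite('pics/lid_c.png',np.hstack([cv2.resize(cv2.imread('pics/scene0.png')[180:300,220:440],None,fx=1.8*1,fy=1.8),cv2.resize(cv2.imread('pics/side0.png')[180:300,220:440],None,fx=1.8,fy=1.8)]))
E
```

```text
lid knob tri [ 0.49799825 -0.32540526  0.02293253]
lid z35 [ 0.49746904 -0.32440112  0.035     ] [ 0.49133376 -0.33802937  0.035     ]
pot tri [ 0.59033391 -0.00651521  0.10443651]
```

View pics/lid_c.png

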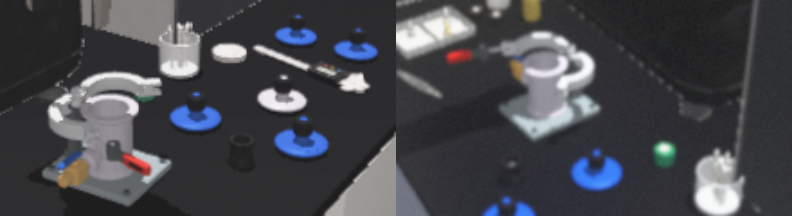

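The close crop confirms the steel lid with black knob, at scene (377,235), bounded by blue lids at left and below right. Its position is about (0.497,-0.326). Next a wrist look at the pot.

Run:
```python
from h import *
W=cam('wrist');im=imaging.capture('wrist');cv2.imwrite('pics/w0.png',im)
for t in ["pot_mouth","hinge_pin","clamp_left_end","clamp_right_end","bolt_pivot","cam_pin","lever_tip"]:
    print(t,[(np.round(d['xy'],1).tolist(),round(d['conf'],2),atz(W,d['xy'],.1).round(4).tolist()) for d in imaging.spot_in(t,'wrist')][:4])
```

```text
pot_mouth [([252.8, 221.3], 0.94, [0.6062, 0.0149, 0.1])]
hinge_pin [([249.6, 219.8], 0.73, [0.6041, 0.016, 0.1])]
clamp_left_end [([216.6, 147.8], 0.9, [0.5845, 0.0634, 0.1])]
clamp_right_end [([288.3, 343.3], 0.8, [0.6287, -0.0756, 0.1])]
bolt_pivot [([104.5, 123.6], 0.8, [0.5135, 0.0785, 0.1])]
cam_pin [([99.3, 121.4], 0.81, [0.5104, 0.0798, 0.1])]
lever_tip [([88.4, 118.9], 0.7, [0.5036, 0.0814, 0.1])]
```

View pics/w0.png

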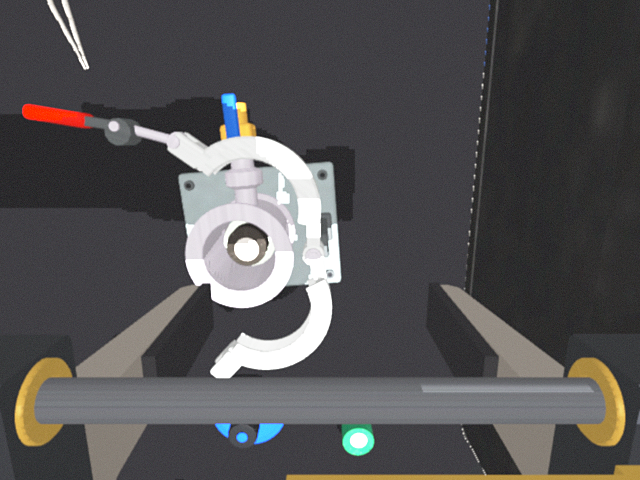

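The wrist view shows the flange centred near (240,251), the hinge at (313,253), left lug at (180,145), cam at (120,131), red lever tip (25,110), and right lug end (217,373). Both halves are open. Now I'll fit the flange circle and move to look at the lid.

```bash
cat >> h.py <<'E'
def circ(im,mc,c0,z,r,half,span=(0,360)):
    g=cv2.GaussianBlur(cv2.cvtColor(im,cv2.COLOR_BGR2GRAY),(0,0),1).astype(np.float32)
    a=np.deg2rad(np.arange(span[0],span[1],3));best=[]
    for dx in np.arange(-half,half+1e-9,.001):
        for dy in np.arange(-half,half+1e-9,.001):
            v=[]
            for rr in (r-.0015,r+.0015):
                uv=np.array([proj(mc,(c0[0]+dx+rr*np.cos(t),c0[1]+dy+rr*np.sin(t),z)) for t in a],np.float32)
                v.append(cv2.remap(g,uv[:,:1],uv[:,1:],cv2.INTER_LINEAR).ravel())
            best.append((np.median(v[0]-v[1])+np.mean(np.clip(v[0]-v[1],-40,40)),c0[0]+dx,c0[1]+dy))
    best.sort(reverse=True);return np.round(best[:4],4).tolist()
E
python3 - <<'E'
from h import *
W=cam('wrist');im=cv2.imread('pics/w0.png')
for n,p,z in [('flange L',(186,252),.1),('R',(294,252),.1),('B',(241,307),.1),('hinge',(313,253),.11),('hinge z.1',(313,253),.10),('Lend',(171,143),.1),('piv?',(178,141),.1),('cam',(120,131),.1),('tip',(24,110),.1),('Rend',(217,373),.1),('blue',(243,436),.045)]:
    print(n,atz(W,p,z).round(4))
print(circ(im,W,atz(W,(240,252),.1),.1,.0375,.006,(180,330)))
S=cam('scene')
for p in [(328,238),(388,250),(417,202),(384,194)]: print('blue',atz(S,p,.035).round(3))
print('cup',atz(S,(320,222),0).round(3))
E
```

```text
flange L [ 0.5593 -0.0066  0.1   ]
R [ 0.6338 -0.0066  0.1   ]
B [ 0.5954 -0.0472  0.1   ]
hinge [ 0.6471 -0.0046  0.11  ]
hinge z.1 [ 0.6469 -0.0073  0.1   ]
Lend [0.5551 0.0664 0.1   ]
piv? [0.5598 0.0677 0.1   ]
cam [0.523  0.0739 0.1   ]
tip [0.4634 0.0868 0.1   ]
Rend [ 0.5752 -0.0998  0.1   ]
blue [ 0.5807 -0.1976  0.045 ]
[[212.1654, 0.5955, -0.0106], [205.7134, 0.5955, -0.0096], [200.2892, 0.5945, -0.0106], [196.2766, 0.5965, -0.0106]]
blue [ 0.574 -0.188  0.035]
blue [ 0.415 -0.22   0.035]
blue [ 0.478 -0.559  0.035]
blue [ 0.592 -0.559  0.035]
cup [ 0.685 -0.32   0.   ]
```

step_arm([
  {"tx": -0.06, "ty": -0.015, "tz": 0.0},
  {"tx": -0.06, "ty": -0.03},
  {"tx": -0.06, "ty": -0.03},
  {"tx": -0.06, "ty": -0.03},
  {"tx": -0.06, "ty": -0.03},
  {"tx": -0.026, "ty": -0.018},
  {},
  {},
])

```text
invalid input at $.increments[0]: expected keys tx, ty, tz, wx, wy, wz, fingers
```

step_arm([
  {"tx": -0.06, "ty": -0.015, "tz": 0.0, "wx": 0, "wy": 0, "wz": 0, "fingers": 1},
  {"tx": -0.06, "ty": -0.03, "tz": 0, "wx": 0, "wy": 0, "wz": 0, "fingers": 1},
  {"tx": -0.06, "ty": -0.03, "tz": 0, "wx": 0, "wy": 0, "wz": 0, "fingers": 1},
  {"tx": -0.06, "ty": -0.03, "tz": 0, "wx": 0, "wy": 0, "wz": 0, "fingers": 1},
  {"tx": -0.06, "ty": -0.03, "tz": 0, "wx": 0, "wy": 0, "wz": 0, "fingers": 1},
  {"tx": -0.026, "ty": -0.018, "tz": 0, "wx": 0, "wy": 0, "wz": 0, "fingers": 1},
  {"tx": 0, "ty": 0, "tz": 0, "wx": 0, "wy": 0, "wz": 0, "fingers": 1},
  {"tx": 0, "ty": 0, "tz": 0, "wx": 0, "wy": 0, "wz": 0, "fingers": 1},
])

```text
time: 2.5
eef_pos: [0.5061, -0.3082, 0.2146]
eef_rot: [-0.0, 0.707, 0.708, 0.001]
force: [-0.3, 0.9, 1.2]
width: 0.999
gripper_force: 0.0
```

Run:
```python
from h import *
s=robot.get_state();W=cam('wrist',s);im=imaging.capture('wrist');cv2.imwrite('pics/w1.png',im)
print(s['eef_pos'],s['eef_rot'],proj(W,(.497,-.326,.035)))
for t in ["lid","lid_knob"]:
    print(t,[(np.round(d['xy'],1).tolist(),round(d['conf'],2),atz(W,d['xy'],.035).round(4).tolist()) for d in imaging.spot_in(t,'wrist')][:4])
```

```text
[ 0.50611263 -0.30822995  0.21463341] [-5.23314214e-05  7.06575750e-01  7.07637223e-01  5.16540193e-04] [306.89211603 245.17972352]
lid [([309.1, 235.9], 0.98, [0.4989, -0.318, 0.035]), ([402.2, 87.7], 0.87, [0.5713, -0.2004, 0.035]), ([211.0, 116.1], 0.79, [0.4223, -0.2218, 0.035]), ([295.3, 460.6], 0.77, [0.4847, -0.5411, 0.035])]
lid_knob [([211.0, 117.4], 0.89, [0.4222, -0.2227, 0.035]), ([311.1, 236.6], 0.86, [0.5006, -0.3186, 0.035]), ([405.3, 86.9], 0.63, [0.5737, -0.1998, 0.035]), ([290.5, 462.0], 0.63, [0.48, -0.5427, 0.035])]
```

View pics/w1.png

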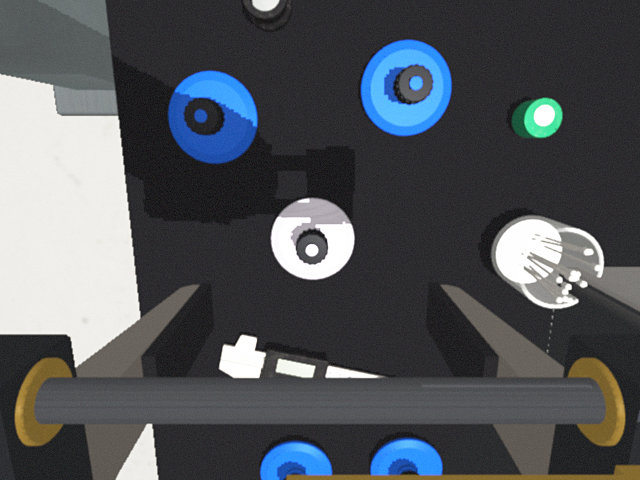

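The steel lid is centred at (313,238), with its knob top at (312,247). It stands alone, blue lids well clear.

Run:
```python
from h import *
W=cam('wrist');im=cv2.imread('pics/w1.png')
print(atz(W,(313,239),.010),atz(W,(312,248),.046),circ(im,W,atz(W,(313,239),.01),.010,.0375,.004))
```

```text
[ 0.50199144 -0.32608627  0.01      ] [ 0.50168504 -0.32525769  0.046     ] [[207.3052, 0.501, -0.3271], [201.7539, 0.501, -0.3261], [195.3184, 0.502, -0.3271], [190.6387, 0.502, -0.3261]]
```

step_arm([
  {"tx": -0.009, "ty": -0.0023, "tz": 0.04, "wx": 0, "wy": 0, "wz": 0, "fingers": 1},
  {"tx": -0.009, "ty": -0.0023, "tz": 0.05, "wx": 0, "wy": 0, "wz": 0, "fingers": 1},
  {"tx": 0, "ty": 0, "tz": 0.05, "wx": 0, "wy": 0, "wz": 0, "fingers": 0.7},
  {"tx": 0, "ty": 0, "tz": 0.04, "wx": 0, "wy": 0, "wz": 0, "fingers": 0.6},
  {"tx": 0, "ty": 0, "tz": 0.0145, "wx": 0, "wy": 0, "wz": 0, "fingers": 0.5},
  {"tx": 0, "ty": 0, "tz": 0, "wx": 0, "wy": 0, "wz": 0, "fingers": 0.4},
  {"tx": 0, "ty": 0, "tz": 0, "wx": 0, "wy": 0, "wz": 0, "fingers": 0.2},
  {"tx": 0, "ty": 0, "tz": 0, "wx": 0, "wy": 0, "wz": 0, "fingers": 0.1},
  {"tx": 0, "ty": 0, "tz": 0, "wx": 0, "wy": 0, "wz": 0, "fingers": 0.1},
  {"tx": 0, "ty": 0, "tz": 0, "wx": 0, "wy": 0, "wz": 0, "fingers": 0.1},
  {"tx": 0, "ty": 0, "tz": 0, "wx": 0, "wy": 0, "wz": 0, "fingers": 0.1},
], squeeze=25)

```text
time: 4.03
eef_pos: [0.5009, -0.3281, 0.0213]
eef_rot: [0.001, 0.707, 0.707, 0.0]
force: [-1.7, 0.8, 6.0]
width: 0.29
gripper_force: 25.0
```

step_arm([
  {"tx": 0, "ty": 0, "tz": -0.02, "wx": 0, "wy": 0, "wz": 0, "fingers": 0.1},
  {"tx": 0, "ty": 0, "tz": -0.05, "wx": 0, "wy": 0, "wz": 0, "fingers": 0.1},
  {"tx": 0, "ty": 0, "tz": -0.06, "wx": 0, "wy": 0, "wz": 0, "fingers": 0.1},
  {"tx": 0.03, "ty": 0.01, "tz": -0.04, "wx": 0, "wy": 0, "wz": 0, "fingers": 0.1},
  {"tx": 0.05, "ty": 0.015, "tz": 0, "wx": 0, "wy": 0, "wz": 0, "fingers": 0.1},
  {"tx": 0.05, "ty": 0.015, "tz": 0, "wx": 0, "wy": 0, "wz": 0, "fingers": 0.1},
  {"tx": 0.05, "ty": 0.015, "tz": 0, "wx": 0, "wy": 0, "wz": 0, "fingers": 0.1},
  {"tx": 0.05, "ty": 0.015, "tz": 0, "wx": 0, "wy": 0, "wz": 0, "fingers": 0.1},
  {"tx": 0.05, "ty": 0.015, "tz": 0, "wx": 0, "wy": 0, "wz": 0, "fingers": 0.1},
  {"tx": 0.03, "ty": 0.009, "tz": 0, "wx": 0, "wy": 0, "wz": 0, "fingers": 0.1},
  {"tx": 0.0075, "ty": 0.0, "tz": 0, "wx": 0, "wy": 0, "wz": 0, "fingers": 0.1},
  {"tx": 0, "ty": 0, "tz": 0, "wx": 0, "wy": 0, "wz": 0, "fingers": 0.1},
  {"tx": 0, "ty": 0, "tz": 0, "wx": 0, "wy": 0, "wz": 0, "fingers": 0.1},
])

```text
time: 5.65
eef_pos: [0.5942, -0.0123, 0.1903]
eef_rot: [0.0, 0.708, 0.706, -0.0]
force: [-0.1, 0.6, -2.9]
width: 0.287
gripper_force: 25.0
```

Run:
```python
from h import *
s=robot.get_state();W=cam('wrist',s);im=imaging.capture('wrist');cv2.imwrite('pics/w2.png',im)
p=s['eef_pos'];print(p,s['eef_rot'],R.from_matrix(T_tool(s)[:3,:3]).as_matrix().round(4))
print(proj(W,p+[0,0,-.009]), proj(W,(.5955,-.0106,.1)))
sc=imaging.capture('scene');sd=imaging.capture('side')
S=cam('scene');D=cam('side')
def crop(i,c,k): 
    u,v=map(int,c);return cv2.resize(i[v-60:v+60,u-80:u+80],(400,300),interpolation=cv2.INTER_CUBIC)
cv2.imwrite('pics/c2.png',np.vstack([cv2.resize(im,(800,600))[300:600] if 0 else np.hstack([crop(sc,proj(S,p-[0,0,.03]),1),crop(sd,proj(D,p-[0,0,.03]),1)]),np.hstack([cv2.resize(im[160:460,120:520],(400,300)),np.zeros((300,400,3),np.uint8)])]))
```

```text
[ 0.59423602 -0.01232574  0.19033914] [ 3.60804626e-04  7.08085432e-01  7.06126581e-01 -3.77597308e-04] [[ 0.0028  1.     -0.    ]
 [ 1.     -0.0028 -0.001 ]
 [-0.001  -0.     -1.    ]]
[316.50109565 298.91967089] [319.34822622 249.12554727]
```

View pics/c2.png

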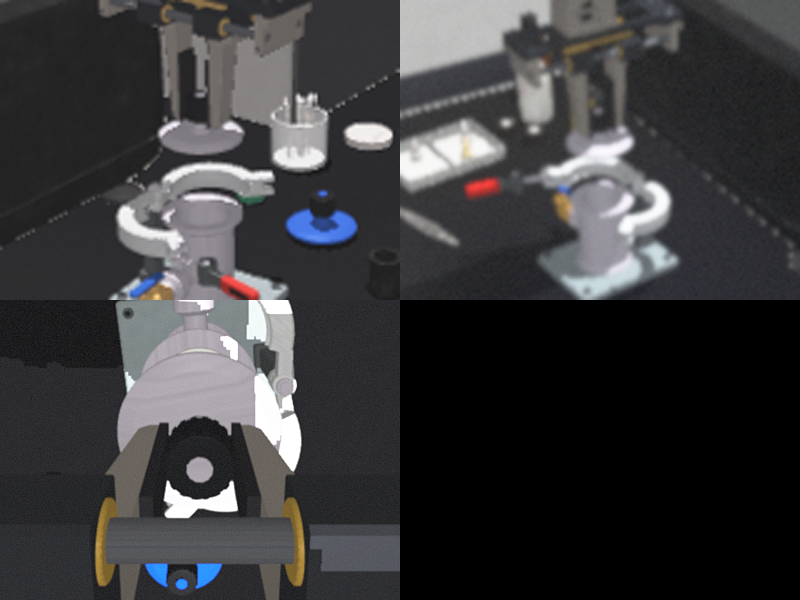

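Run:
```python
from h import *
W=cam('wrist');im=cv2.imread('pics/w2.png');p=robot.get_state()['eef_pos'];print(p)
k=atz(W,(320,330),p[2]+.0247);print('knob',k,k-p)
for z in(-.0113,): 
  for sp in [(60,200),(80,190)]: print(circ(im,W,p,p[2]+z,.0375,.006,sp))
im=cv2.imread('pics/w0.png')
# pot from first view: pose recorded then
s0={'eef_rot':np.array([3.23428672e-05,7.07127817e-01,7.07085744e-01,2.35204797e-06]),'eef_pos':np.array([.650023289,-3.76e-5,.214605])}
W0=cam('wrist',s0)
for sp in [(180,330),(160,300),(200,340)]: print(circ(im,W0,(.5955,-.0106),.1,.0375,.005,sp))
print('bore bottom', circ(255-im,W0,(.5955,-.0106),.1,.0255,.005,(190,350)))
```

```text
[ 0.59444921 -0.01165907  0.19019542]
knob [ 0.59596018 -0.01072824  0.21489542] [0.00151097 0.00093082 0.0247    ]
[[48.1165, 0.5954, -0.0077], [42.6648, 0.5964, -0.0077], [38.0075, 0.5944, -0.0117], [36.1588, 0.5974, -0.0077]]
[[52.8235, 0.5954, -0.0077], [45.802, 0.5964, -0.0077], [45.6936, 0.5944, -0.0117], [42.464, 0.5974, -0.0077]]
[[212.3431, 0.5955, -0.0106], [206.0295, 0.5955, -0.0096], [199.4865, 0.5945, -0.0106], [197.1421, 0.5965, -0.0106]]
[[209.7778, 0.5955, -0.0106], [198.1164, 0.5955, -0.0096], [186.7314, 0.5965, -0.0106], [184.2613, 0.5945, -0.0096]]
[[209.751, 0.5955, -0.0106], [200.9632, 0.5945, -0.0106], [200.7692, 0.5955, -0.0096], [198.5459, 0.5965, -0.0106]]
bore bottom [[106.9209, 0.5955, -0.0086], [104.1045, 0.5955, -0.0096], [101.8579, 0.5965, -0.0086], [101.7536, 0.5945, -0.0096]]
```

step_arm([
  {"tx": 0, "ty": 0, "tz": 0.03, "wx": 0, "wy": 0, "wz": 0, "fingers": 0.1},
  {"tx": 0, "ty": 0, "tz": 0.025, "wx": 0, "wy": 0, "wz": 0, "fingers": 0.1},
  {"tx": 0, "ty": 0, "tz": 0.01, "wx": 0, "wy": 0, "wz": 0, "fingers": 0.1},
  {"tx": 0, "ty": 0, "tz": 0.003, "wx": 0, "wy": 0, "wz": 0, "fingers": 0.1},
  {"tx": 0, "ty": 0, "tz": 0.002, "wx": 0, "wy": 0, "wz": 0, "fingers": 0.1},
  {"tx": 0, "ty": 0, "tz": 0.001, "wx": 0, "wy": 0, "wz": 0, "fingers": 0.1},
  {"tx": 0, "ty": 0, "tz": 0, "wx": 0, "wy": 0, "wz": 0, "fingers": 0.1},
])

```text
time: 6.68
eef_pos: [0.5949, -0.0101, 0.1196]
eef_rot: [0.0, 0.707, 0.707, 0.0]
force: [-0.5, -0.6, -1.9]
width: 0.289
gripper_force: 25.0
```

step_arm([
  {"tx": 0, "ty": 0, "tz": 0.0015, "wx": 0, "wy": 0, "wz": 0, "fingers": 0.1},
  {"tx": 0, "ty": 0, "tz": 0.001, "wx": 0, "wy": 0, "wz": 0, "fingers": 0.1},
  {"tx": 0, "ty": 0, "tz": 0, "wx": 0, "wy": 0, "wz": 0, "fingers": 0.1},
])

```text
time: 7.05
eef_pos: [0.5945, -0.0102, 0.1165]
eef_rot: [-0.0, 0.707, 0.707, -0.0]
force: [0.1, 0.6, -2.4]
width: 0.285
gripper_force: 25.0
```

step_arm([
  {"tx": 0, "ty": 0, "tz": 0.001, "wx": 0, "wy": 0, "wz": 0, "fingers": 0.1},
  {"tx": 0, "ty": 0, "tz": 0.001, "wx": 0, "wy": 0, "wz": 0, "fingers": 0.1},
  {"tx": 0, "ty": 0, "tz": 0.0, "wx": 0, "wy": 0, "wz": 0, "fingers": 0.1},
])

```text
time: 7.42
eef_pos: [0.5947, -0.0101, 0.1153]
eef_rot: [0.0, 0.707, 0.707, 0.0]
force: [-3.6, -0.6, 5.9]
width: 0.288
gripper_force: 25.0
```

step_arm([
  {"tx": 0, "ty": 0, "tz": 0, "wx": 0, "wy": 0, "wz": 0, "fingers": 0.33},
  {"tx": 0, "ty": 0, "tz": 0, "wx": 0, "wy": 0, "wz": 0, "fingers": 0.42},
  {"tx": 0, "ty": 0, "tz": 0, "wx": 0, "wy": 0, "wz": 0, "fingers": 0.48},
  {"tx": 0, "ty": 0, "tz": -0.015, "wx": 0, "wy": 0, "wz": 0, "fingers": 0.48},
  {"tx": 0, "ty": 0, "tz": -0.04, "wx": 0, "wy": 0, "wz": 0, "fingers": 0.7},
  {"tx": 0, "ty": 0, "tz": -0.045, "wx": 0, "wy": 0, "wz": 0, "fingers": 1},
  {"tx": 0, "ty": 0, "tz": 0, "wx": 0, "wy": 0, "wz": 0, "fingers": 1},
  {"tx": 0, "ty": 0, "tz": 0, "wx": 0, "wy": 0, "wz": 0, "fingers": 1},
])

```text
time: 8.43
eef_pos: [0.5944, -0.0102, 0.2149]
eef_rot: [0.0, 0.707, 0.707, 0.0]
force: [-0.3, 0.4, -0.4]
width: 0.895
gripper_force: 0.0
```

Run:
```python
from h import *
s=robot.get_state();W=cam('wrist',s);im=imaging.capture('wrist');cv2.imwrite('pics/w3.png',im)
print(s['eef_pos'],s['force'])
S=cam('scene');sc=imaging.capture('scene');D=cam('side');sd=imaging.capture('side')
def crop(i,c): 
    u,v=map(int,c);return cv2.resize(i[v-45:v+45,u-60:u+60],(320,240),interpolation=cv2.INTER_CUBIC)
q=(.5955,-.0106,.1)
cv2.imwrite('pics/c3.png',np.hstack([cv2.resize(im,(480,360)),np.vstack([crop(sc,proj(S,q)),crop(sd,proj(D,q))])[60:420]]))
print(circ(im,W,(.5955,-.0106),.104,.0375,.004,(190,330)))
for h in (.03,.04): print(proj(W,(.5955,-.0106,.1+h)))
```

```text
[ 0.59438541 -0.0101721   0.21488919] [-0.29396784  0.40018534 -0.41214538]
[[218.3972, 0.5965, -0.0086], [213.9242, 0.5955, -0.0086], [206.3195, 0.5955, -0.0096], [199.6964, 0.5965, -0.0096]]
[319.06170751 254.84558477]
[319.05522414 259.27737115]
```

View pics/c3.png

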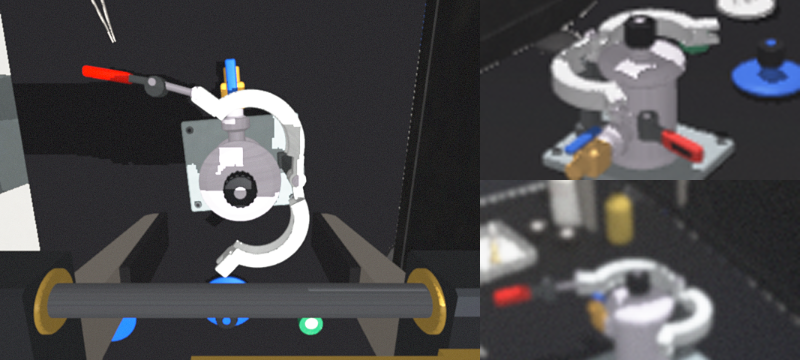

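The lid lies flat on the flange, knob at (240,190) in the left panel. Both halves are open (left lug end near (200,95), right end (222,270)), with the bolt and red lever pointing forward. Now planning the clamp pushes.

```bash
cat >> h.py <<'E'
PC=np.array([.5955,-.0100]);PSI=.10
def rot(a): return np.array([[np.cos(a),-np.sin(a)],[np.sin(a),np.cos(a)]])
def w(p): return PC+rot(PSI)@(np.asarray(p)/1000)          # pot frame mm -> world
def invw(q): return rot(-PSI)@(np.asarray(q)-PC)*1000
H=np.array([52.,0])
def loc(p,th,side): return H+rot(-side*th)@(np.asarray(p,float)-H) # ring-local -> pot frame, side +1 left
def path(cur,pts):
    c=np.array(cur)
    for q in pts:
        d=np.asarray(q)-c;print('  tx %.4f ty %.4f  -> %s pot %s'%(d[1],d[0],np.round(q,4),invw(q).round(1)));c=np.asarray(q)
E
python3 - <<'E'
from h import *
print('hinge',w((52,0)),'Lend .69',w(loc((-64,9),.69,1)),'Rend .74',w(loc((-64,-9),.74,-1)))
W0=cam('wrist',{'eef_rot':np.array([3.23428672e-05,7.07127817e-01,7.07085744e-01,2.35204797e-06]),'eef_pos':np.array([.650023289,-3.76e-5,.214605])})
m=robot.get_state()['eef_pos'][:2]
print('L');path(m,[w(loc((-42,62),.69,1)),w(loc((-42,52),.69,1))]+[w(loc((-42,52),t,1)) for t in (.55,.41,.28,.14,.04)])
E
```

```text
hinge [ 0.64724022 -0.00480866] Lend .69 [0.55585835 0.06720768] Rend .74 [ 0.57651632 -0.09719443]
L
  tx 0.1092 ty 0.0098  -> [0.6036 0.099 ] pot [ 19.  107.7]
  tx -0.0083 ty -0.0056  -> [0.5981 0.0907] pot [12.6 99.9]
  tx -0.0078 ty -0.0128  -> [0.5852 0.0829] pot [-1.  93.5]
  tx -0.0095 ty -0.0116  -> [0.5736 0.0734] pot [-13.5  85.2]
  tx -0.0102 ty -0.0095  -> [0.5641 0.0632] pot [-24.  76.]
  tx -0.0123 ty -0.0087  -> [0.5554 0.0509] pot [-33.8  64.6]
  tx -0.0094 ty -0.0051  -> [0.5503 0.0415] pot [-39.8  55.7]
```

step_arm([
  {"tx": 0.05, "ty": 0.005, "tz": 0, "wx": 0, "wy": 0, "wz": 0, "fingers": 0},
  {"tx": 0.05, "ty": 0.0048, "tz": 0, "wx": 0, "wy": 0, "wz": 0, "fingers": 0},
  {"tx": 0.0092, "ty": 0, "tz": 0.04, "wx": 0, "wy": 0, "wz": 0, "fingers": 0},
  {"tx": 0, "ty": 0, "tz": 0.04, "wx": 0, "wy": 0, "wz": 0, "fingers": 0},
  {"tx": 0, "ty": 0, "tz": 0.03, "wx": 0, "wy": 0, "wz": 0, "fingers": 0},
  {"tx": 0, "ty": 0, "tz": 0.01, "wx": 0, "wy": 0, "wz": 0, "fingers": 0},
  {"tx": 0, "ty": 0, "tz": 0, "wx": 0, "wy": 0, "wz": 0, "fingers": 0},
  {"tx": -0.0083, "ty": -0.0056, "tz": 0, "wx": 0, "wy": 0, "wz": 0, "fingers": 0},
  {"tx": 0, "ty": 0, "tz": 0, "wx": 0, "wy": 0, "wz": 0, "fingers": 0},
])

```text
time: 9.7
eef_pos: [0.5991, 0.0895, 0.0958]
eef_rot: [0.001, 0.708, 0.707, 0.0]
force: [0.4, -0.1, 0.3]
width: 0.044
gripper_force: 0.0
```

step_arm([
  {"tx": -0.0075, "ty": -0.0128, "tz": 0.001, "wx": 0, "wy": 0, "wz": 0, "fingers": 0},
  {"tx": -0.0095, "ty": -0.0116, "tz": 0, "wx": 0, "wy": 0, "wz": 0, "fingers": 0},
  {"tx": -0.0102, "ty": -0.0095, "tz": 0, "wx": 0, "wy": 0, "wz": 0, "fingers": 0},
  {"tx": -0.0123, "ty": -0.0087, "tz": 0, "wx": 0, "wy": 0, "wz": 0, "fingers": 0},
  {"tx": 0, "ty": 0, "tz": 0, "wx": 0, "wy": 0, "wz": 0, "fingers": 0},
])

```text
time: 10.32
eef_pos: [0.5533, 0.0499, 0.0934]
eef_rot: [-0.001, 0.708, 0.707, -0.002]
force: [-6.4, 2.3, 3.4]
width: 0.002
gripper_force: 2.7
```

step_arm([
  {"tx": -0.005, "ty": -0.003, "tz": 0, "wx": 0, "wy": 0, "wz": 0, "fingers": 0},
  {"tx": -0.0045, "ty": -0.002, "tz": 0, "wx": 0, "wy": 0, "wz": 0, "fingers": 0},
  {"tx": 0, "ty": 0, "tz": 0, "wx": 0, "wy": 0, "wz": 0, "fingers": 0},
])

```text
time: 10.7
eef_pos: [0.5486, 0.041, 0.0934]
eef_rot: [-0.001, 0.707, 0.707, -0.002]
force: [-5.0, 2.4, 3.0]
width: 0.01
gripper_force: 2.8
```

step_arm([
  {"tx": -0.003, "ty": 0, "tz": 0, "wx": 0, "wy": 0, "wz": 0, "fingers": 0},
  {"tx": -0.003, "ty": 0, "tz": 0, "wx": 0, "wy": 0, "wz": 0, "fingers": 0},
  {"tx": 0, "ty": 0, "tz": 0, "wx": 0, "wy": 0, "wz": 0, "fingers": 0},
])

```text
time: 11.08
eef_pos: [0.5468, 0.0361, 0.0932]
eef_rot: [-0.003, 0.707, 0.707, -0.003]
force: [-9.2, 4.3, 7.1]
width: 0.005
gripper_force: 5.5
```

Run:
```python
from h import *
s=robot.get_state();print(s['eef_pos'],s['force'],s['wrist_torque'])
imw=imaging.capture('wrist');cv2.imwrite('pics/w4.png',imw)
sc=imaging.capture('scene');S=cam('scene');sd=imaging.capture('side');D=cam('side')
def crop(i,c): 
    u,v=map(int,c);return cv2.resize(i[v-45:v+45,u-60:u+60],(320,240),interpolation=cv2.INTER_CUBIC)
q=np.append(w((-30,0)),.1)
cv2.imwrite('pics/c4.png',np.hstack([cv2.resize(imw,(480,360)),np.vstack([crop(sc,proj(S,q)),crop(sd,proj(D,q))])[60:420]]))
```

```text
[0.5468415  0.03610472 0.09320359] [-9.24621666  4.34622402  7.129155  ] [ 0.80891637  2.24824008 -0.02689258]
```

View pics/c4.png

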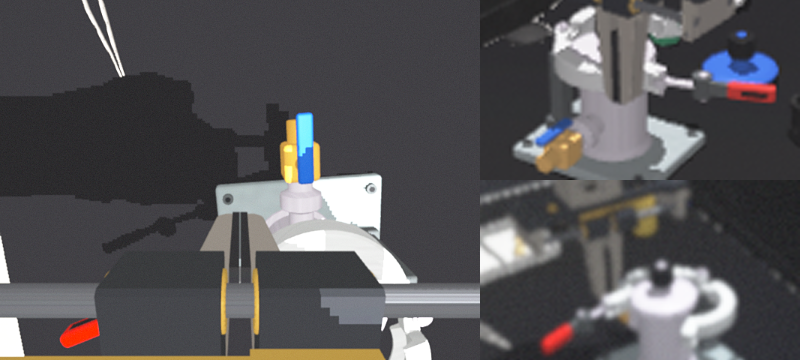

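step_arm([
  {"tx": -0.002, "ty": 0.001, "tz": 0, "wx": 0, "wy": 0, "wz": 0, "fingers": 0},
  {"tx": -0.002, "ty": 0.001, "tz": 0, "wx": 0, "wy": 0, "wz": 0, "fingers": 0},
  {"tx": 0, "ty": 0, "tz": 0, "wx": 0, "wy": 0, "wz": 0, "fingers": 0},
])

```text
time: 11.6
eef_pos: [0.5461, 0.0335, 0.0931]
eef_rot: [-0.005, 0.707, 0.707, -0.004]
force: [-17.6, 7.3, 14.1]
width: 0.004
gripper_force: 9.5
```

Run:
```python
from h import *
path((.546,.0535),[w(loc((-42,-64),.74,-1)),w(loc((-42,-53),.74,-1))]+[w(loc((-42,-52),t,-1)) for t in (.6,.45,.3,.15,.05)]+[w((-42,-50))])
```

```text
tx -0.1710 ty 0.0862  -> [ 0.6322 -0.1175] pot [  25.7 -110.6]
  tx 0.0073 ty -0.0082  -> [ 0.624  -0.1102] pot [  18.3 -102.5]
  tx 0.0050 ty -0.0151  -> [ 0.6088 -0.1051] pot [  3.8 -96. ]
  tx 0.0069 ty -0.0146  -> [ 0.5943 -0.0983] pot [-10.  -87.7]
  tx 0.0090 ty -0.0134  -> [ 0.5809 -0.0893] pot [-22.4 -77.5]
  tx 0.0109 ty -0.0119  -> [ 0.569  -0.0784] pot [-33.2 -65.5]
  tx 0.0082 ty -0.0070  -> [ 0.5621 -0.0703] pot [-39.3 -56.6]
  tx 0.0063 ty -0.0034  -> [ 0.5587 -0.0639] pot [-42. -50.]
```

step_arm([
  {"tx": 0.01, "ty": -0.003, "tz": 0, "wx": 0, "wy": 0, "wz": 0, "fingers": 0},
  {"tx": 0.012, "ty": 0, "tz": 0, "wx": 0, "wy": 0, "wz": 0, "fingers": 0},
  {"tx": 0, "ty": 0, "tz": -0.04, "wx": 0, "wy": 0, "wz": 0, "fingers": 0},
  {"tx": 0, "ty": 0, "tz": -0.045, "wx": 0, "wy": 0, "wz": 0, "fingers": 0},
  {"tx": 0, "ty": 0, "tz": 0, "wx": 0, "wy": 0, "wz": 0, "fingers": 0},
])

```text
time: 12.22
eef_pos: [0.5533, 0.0539, 0.1823]
eef_rot: [0.003, 0.707, 0.707, 0.003]
force: [0.2, -0.0, -0.4]
width: 0.005
gripper_force: 0.0
```

step_arm([
  {"tx": -0.045, "ty": 0.02, "tz": 0, "wx": 0, "wy": 0, "wz": 0, "fingers": 0},
  {"tx": -0.045, "ty": 0.02, "tz": 0, "wx": 0, "wy": 0, "wz": 0, "fingers": 0},
  {"tx": -0.045, "ty": 0.02, "tz": 0, "wx": 0, "wy": 0, "wz": 0, "fingers": 0},
  {"tx": -0.0364, "ty": 0.019, "tz": 0, "wx": 0, "wy": 0, "wz": 0, "fingers": 0},
  {"tx": 0, "ty": 0, "tz": 0.04, "wx": 0, "wy": 0, "wz": 0, "fingers": 0},
  {"tx": 0, "ty": 0, "tz": 0.04, "wx": 0, "wy": 0, "wz": 0, "fingers": 0},
  {"tx": 0, "ty": 0, "tz": 0.008, "wx": 0, "wy": 0, "wz": 0, "fingers": 0},
  {"tx": 0, "ty": 0, "tz": 0, "wx": 0, "wy": 0, "wz": 0, "fingers": 0},
])

```text
time: 13.22
eef_pos: [0.6292, -0.1177, 0.0903]
eef_rot: [-0.0, 0.707, 0.707, -0.0]
force: [0.6, 1.4, 0.7]
width: 0.002
gripper_force: 0.0
```

step_arm([
  {"tx": 0.0073, "ty": -0.0082, "tz": 0, "wx": 0, "wy": 0, "wz": 0, "fingers": 0},
  {"tx": 0.005, "ty": -0.0151, "tz": 0, "wx": 0, "wy": 0, "wz": 0, "fingers": 0},
  {"tx": 0.0069, "ty": -0.0146, "tz": 0, "wx": 0, "wy": 0, "wz": 0, "fingers": 0},
  {"tx": 0.009, "ty": -0.0134, "tz": 0, "wx": 0, "wy": 0, "wz": 0, "fingers": 0},
  {"tx": 0, "ty": 0, "tz": 0, "wx": 0, "wy": 0, "wz": 0, "fingers": 0},
])

```text
time: 13.85
eef_pos: [0.577, -0.0887, 0.0916]
eef_rot: [0.0, 0.707, 0.707, 0.0]
force: [-0.2, -0.7, 0.4]
width: 0.005
gripper_force: 0.4
```

step_arm([
  {"tx": 0.0105, "ty": -0.009, "tz": -0.002, "wx": 0, "wy": 0, "wz": 0, "fingers": 0},
  {"tx": 0.008, "ty": -0.006, "tz": 0, "wx": 0, "wy": 0, "wz": 0, "fingers": 0},
  {"tx": 0.0035, "ty": -0.002, "tz": 0, "wx": 0, "wy": 0, "wz": 0, "fingers": 0},
  {"tx": 0, "ty": 0, "tz": 0, "wx": 0, "wy": 0, "wz": 0, "fingers": 0},
])

```text
time: 14.35
eef_pos: [0.5577, -0.0679, 0.092]
eef_rot: [-0.002, 0.707, 0.707, -0.002]
force: [-7.1, -3.2, 2.9]
width: 0.002
gripper_force: 3.7
```

step_arm([
  {"tx": 0.003, "ty": 0, "tz": 0, "wx": 0, "wy": 0, "wz": 0, "fingers": 0},
  {"tx": 0, "ty": 0, "tz": 0, "wx": 0, "wy": 0, "wz": 0, "fingers": 0},
])

```text
time: 14.6
eef_pos: [0.5568, -0.0662, 0.0919]
eef_rot: [-0.002, 0.708, 0.707, -0.004]
force: [-9.5, -5.5, 5.3]
width: 0.003
gripper_force: 5.6
```

step_arm([
  {"tx": 0.003, "ty": 0, "tz": 0, "wx": 0, "wy": 0, "wz": 0, "fingers": 0},
  {"tx": 0, "ty": 0, "tz": 0, "wx": 0, "wy": 0, "wz": 0, "fingers": 0},
])

```text
time: 14.85
eef_pos: [0.5556, -0.0641, 0.0918]
eef_rot: [-0.003, 0.708, 0.706, -0.005]
force: [-12.5, -7.7, 7.1]
width: 0.006
gripper_force: 7.3
```

step_arm([
  {"tx": 0.003, "ty": 0.001, "tz": 0, "wx": 0, "wy": 0, "wz": 0, "fingers": 0},
  {"tx": 0.002, "ty": 0.001, "tz": 0, "wx": 0, "wy": 0, "wz": 0, "fingers": 0},
  {"tx": 0, "ty": 0, "tz": 0, "wx": 0, "wy": 0, "wz": 0, "fingers": 0},
])

```text
time: 15.22
eef_pos: [0.5544, -0.0616, 0.0916]
eef_rot: [-0.004, 0.708, 0.706, -0.008]
force: [-19.6, -13.7, 14.5]
width: 0.007
gripper_force: 12.1
```

step_arm([
  {"tx": -0.012, "ty": -0.003, "tz": 0, "wx": 0, "wy": 0, "wz": 0, "fingers": 0},
  {"tx": -0.015, "ty": 0, "tz": 0, "wx": 0, "wy": 0, "wz": 0, "fingers": 0},
  {"tx": 0, "ty": 0, "tz": -0.05, "wx": 0, "wy": 0, "wz": 0, "fingers": 0},
  {"tx": 0, "ty": 0, "tz": -0.06, "wx": 0, "wy": 0, "wz": 0, "fingers": 0.3},
  {"tx": 0.03, "ty": 0, "tz": -0.01, "wx": 0, "wy": 0, "wz": 0, "fingers": 1},
  {"tx": 0.03, "ty": -0.01, "tz": 0, "wx": 0, "wy": 0, "wz": 0, "fingers": 1},
  {"tx": 0, "ty": 0, "tz": 0, "wx": 0, "wy": 0, "wz": 0, "fingers": 1},
  {"tx": 0, "ty": 0, "tz": 0, "wx": 0, "wy": 0, "wz": 0, "fingers": 1},
])

```text
time: 16.23
eef_pos: [0.5505, -0.0238, 0.2127]
eef_rot: [0.0, 0.707, 0.707, 0.0]
force: [-0.3, -0.2, -0.3]
width: 0.528
gripper_force: 0.0
```

Run:
```python
from h import *
s=robot.get_state();W=cam('wrist',s);im=imaging.capture('wrist');cv2.imwrite('pics/w5.png',im)
print(s['eef_pos'].tolist(),s['eef_rot'].tolist(),s['force'])
for n,p in [('Lend',(-64,9)),('Rend',(-64,-9)),('piv',(-62,9)),('mouth',(0,0)),('hinge',(52,0))]: print(n,proj(W,np.append(w(p),.11)).round(0))
for t in ["clamp_left_end","clamp_right_end","bolt_pivot","cam_pin","lever_tip"]:
    print(t,[(np.round(d['xy'],1).tolist(),round(d['conf'],2)) for d in imaging.spot_in(t,'wrist')][:3])
```

```text
[0.5504779230589519, -0.0238488022902267, 0.21269834590569056] [0.00038621263362707895, 0.7071505839081192, 0.7070628310686208, 0.00023545580208895645] [-0.30372018 -0.17564422 -0.27873627]
Lend [287. 223.]
Rend [290. 249.]
piv [290. 222.]
mouth [386. 226.]
hinge [466. 219.]
clamp_left_end [([336.6, 192.2], 0.69)]
clamp_right_end [([365.5, 272.1], 0.93)]
bolt_pivot [([225.8, 226.9], 0.62)]
cam_pin [([226.4, 222.8], 0.61)]
lever_tip [([213.3, 231.3], 0.81)]
```

View pics/w5.png

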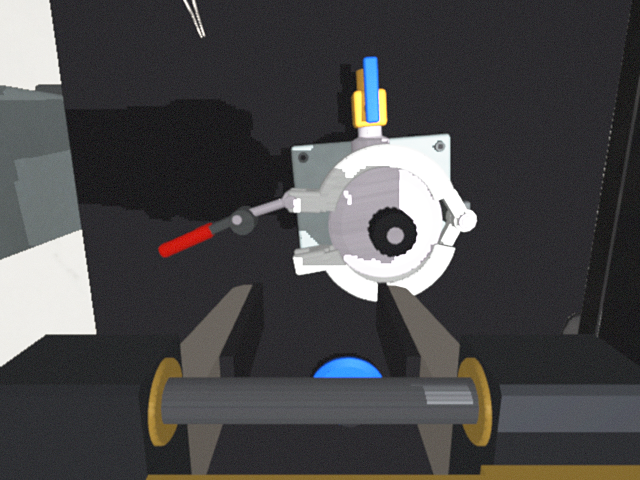

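Picture: left lug at (290,202) and right lug at (297,265) are still about 14 and 11 mm from shut, because the fingers jammed by friction on the curved ring. The lid is seated. Bolt points forward, cam (242,220), lever tip (162,250). I'll squeeze the two lugs together with the gripper turned 90°.

step_arm([
  {"tx": 0.008, "ty": -0.0127, "tz": 0, "wx": 0, "wy": 0, "wz": 0, "fingers": 1},
  {"tx": 0, "ty": 0, "tz": 0, "wx": 0, "wy": 0, "wz": 0.184, "fingers": 1},
  {"tx": 0, "ty": 0, "tz": 0, "wx": 0, "wy": 0, "wz": 0.184, "fingers": 1},
  {"tx": 0, "ty": 0, "tz": 0, "wx": 0, "wy": 0, "wz": 0.184, "fingers": 1},
  {"tx": 0, "ty": 0, "tz": 0, "wx": 0, "wy": 0, "wz": 0.184, "fingers": 1},
  {"tx": 0, "ty": 0, "tz": 0, "wx": 0, "wy": 0, "wz": 0.184, "fingers": 1},
  {"tx": 0, "ty": 0, "tz": 0, "wx": 0, "wy": 0, "wz": 0.184, "fingers": 1},
  {"tx": 0, "ty": 0, "tz": 0, "wx": 0, "wy": 0, "wz": 0.184, "fingers": 1},
  {"tx": 0, "ty": 0, "tz": 0, "wx": 0, "wy": 0, "wz": 0.184, "fingers": 1},
  {"tx": 0, "ty": 0, "tz": 0, "wx": 0, "wy": 0, "wz": 0, "fingers": 1},
  {"tx": 0, "ty": 0, "tz": 0, "wx": 0, "wy": 0, "wz": 0, "fingers": 1},
])

```text
time: 17.9
eef_pos: [0.5368, -0.015, 0.2126]
eef_rot: [-0.0, 0.999, 0.051, -0.0]
force: [0.5, -0.1, -0.7]
width: 0.999
gripper_force: 0.0
```

Run:
```python
from h import *
s=robot.get_state();p=s['eef_pos'];T=T_tool(s);print(p,T[:2,:2].round(3).tolist())
print('pot frame',invw(p[:2]), 'need tool', T[:3,:3].T@(np.append(w((-58,1)),.087)-p))
```

```text
[ 0.53682358 -0.01501306  0.21259921] [[0.995, 0.102], [0.102, -0.995]]
pot frame [-58.88375556   0.86985009] need tool [ 8.94408795e-04 -9.74873400e-05  1.25599162e-01]
```

step_arm([
  {"tx": 0, "ty": 0, "tz": 0.05, "wx": 0, "wy": 0, "wz": 0, "fingers": 1},
  {"tx": 0, "ty": 0, "tz": 0.05, "wx": 0, "wy": 0, "wz": 0, "fingers": 1},
  {"tx": 0, "ty": 0, "tz": 0.025, "wx": 0, "wy": 0, "wz": 0, "fingers": 1},
  {"tx": 0, "ty": 0, "tz": 0, "wx": 0, "wy": 0, "wz": 0, "fingers": 1},
], squeeze=12)

```text
time: 18.4
eef_pos: [0.5355, -0.0154, 0.0858]
eef_rot: [-0.0, 0.999, 0.05, -0.002]
force: [-0.3, -0.5, -0.2]
width: 1.0
gripper_force: 0.0
```

step_arm([
  {"tx": 0, "ty": 0, "tz": 0, "wx": 0, "wy": 0, "wz": 0, "fingers": 0.7},
  {"tx": 0, "ty": 0, "tz": 0, "wx": 0, "wy": 0, "wz": 0, "fingers": 0.6},
  {"tx": 0, "ty": 0, "tz": 0, "wx": 0, "wy": 0, "wz": 0, "fingers": 0.5},
  {"tx": 0, "ty": 0, "tz": 0, "wx": 0, "wy": 0, "wz": 0, "fingers": 0.4},
  {"tx": 0, "ty": 0, "tz": 0, "wx": 0, "wy": 0, "wz": 0, "fingers": 0.3},
  {"tx": 0, "ty": 0, "tz": 0, "wx": 0, "wy": 0, "wz": 0, "fingers": 0.2},
  {"tx": 0, "ty": 0, "tz": 0, "wx": 0, "wy": 0, "wz": 0, "fingers": 0.2},
])

```text
time: 19.27
eef_pos: [0.5367, -0.0152, 0.0875]
eef_rot: [-0.0, 0.999, 0.049, -0.0]
force: [-2.5, 1.3, 2.0]
width: 0.345
gripper_force: 12.0
```

Width is 31.7 mm, which matches the two lugs fully together. I'll open, lift, and go to the far side of the red lever.

step_arm([
  {"tx": 0, "ty": 0, "tz": 0, "wx": 0, "wy": 0, "wz": 0, "fingers": 0.5},
  {"tx": 0, "ty": 0, "tz": 0, "wx": 0, "wy": 0, "wz": 0, "fingers": 0.7},
  {"tx": 0, "ty": 0, "tz": 0, "wx": 0, "wy": 0, "wz": 0, "fingers": 0.8},
  {"tx": 0, "ty": 0, "tz": -0.05, "wx": 0, "wy": 0, "wz": 0, "fingers": 0.8},
  {"tx": 0, "ty": 0, "tz": -0.05, "wx": 0, "wy": 0, "wz": 0, "fingers": 0.8},
  {"tx": 0, "ty": 0, "tz": -0.025, "wx": 0, "wy": 0, "wz": 0, "fingers": 1},
  {"tx": -0.05, "ty": 0, "tz": 0, "wx": 0, "wy": 0, "wz": 0, "fingers": 1},
  {"tx": -0.03, "ty": 0, "tz": 0, "wx": 0, "wy": 0, "wz": 0, "fingers": 1},
  {"tx": 0, "ty": 0, "tz": 0, "wx": 0, "wy": 0, "wz": 0, "fingers": 1},
  {"tx": 0, "ty": 0, "tz": 0, "wx": 0, "wy": 0, "wz": 0, "fingers": 1},
])

```text
time: 20.52
eef_pos: [0.4586, -0.0232, 0.213]
eef_rot: [0.0, 0.999, 0.049, 0.001]
force: [-0.1, -0.3, -0.3]
width: 1.001
gripper_force: 0.0
```

Run:
```python
from h import *
s=robot.get_state();p=s['eef_pos'];W=cam('wrist',s);im=imaging.capture('wrist');cv2.imwrite('pics/w6.png',im)
print(p,invw(p[:2]))
# red grip in wrist + scene + side
for n,mc,i in [('wrist',W,im),('scene',cam('scene'),imaging.capture('scene')),('side',cam('side'),imaging.capture('side'))]:
    h=cv2.cvtColor(i,cv2.COLOR_BGR2HSV);m=((h[...,0]<8)|(h[...,0]>172))&(h[...,1]>170)&(h[...,2]>90)
    k,l,st,ce=cv2.connectedComponentsWithStats(m.astype(np.uint8))
    for j in range(1,k):
        if st[j,4]>25:
            q=atz(mc,ce[j],.1); ys,xs=np.where(l==j);d=cv2.fitLine(np.c_[xs,ys].astype(np.float32),cv2.DIST_L2,0,.01,.01).ravel()
            a=atz(mc,d[2:]-20*d[:2],.1);b=atz(mc,d[2:]+20*d[:2],.1)
            print(n,st[j].tolist(),invw(q[:2]).round(1),'dir deg',np.rad2deg(np.arctan2(*(rot(-PSI)@(b-a)[:2])[::-1])).round(1))
```

```text
[ 0.45863707 -0.02323208  0.21300468] [-137.50018535    0.49751908]
wrist [331, 212, 33, 56, 783] [-134.3  -18.4] dir deg -155.9
scene [328, 248, 17, 5, 46] [-131.5  -17.9] dir deg -146.0
side [262, 228, 9, 10, 51] [-137.5  -17.3] dir deg 27.3
```

Run:
```python
from h import *
def fc(c,r,deg):
    a=np.deg2rad(deg);u=np.array([np.cos(a),np.sin(a)]);n=np.array([-u[1],u[0]])
    return np.array(c)+r*u-n*(4.5+abs(n[0])*10+abs(n[1])*15)
c=np.array([-147,12.])
for lab,cc,r,A in [('A',(-62,9),72,(203,213,223,233,243,253,262,270)),('B',(-62,-28),38,(272,280,288,296,304,312,320,327,333))]:
    for a in A:
        q=fc(cc,r,a);d=(q-c)/1000;print(lab,a,q.round(1),'tx %.4f ty %.4f'%(d[0],-d[1]));c=q
```

```text
A 203 [-137.     1.3] tx 0.0100 ty 0.0107
A 213 [-134.7  -11.3] tx 0.0023 ty 0.0126
A 223 [-129.9  -23.8] tx 0.0048 ty 0.0125
A 233 [-122.5  -35.6] tx 0.0073 ty 0.0118
A 243 [-112.7  -46. ] tx 0.0098 ty 0.0104
A 253 [-100.7  -54.5] tx 0.0120 ty 0.0085
A 262 [-88.4 -60. ] tx 0.0123 ty 0.0055
A 270 [-76.5 -63. ] tx 0.0119 ty 0.0030
B 272 [-75.7 -66.5] tx 0.0008 ty 0.0035
B 280 [-72.1 -68.4] tx 0.0036 ty 0.0019
B 288 [-68.  -69.9] tx 0.0041 ty 0.0015
B 296 [-63.4 -70.9] tx 0.0046 ty 0.0010
B 304 [-58.3 -71.3] tx 0.0051 ty 0.0004
B 312 [-52.9 -70.9] tx 0.0054 ty -0.0004
B 320 [-47.3 -69.6] tx 0.0056 ty -0.0013
B 327 [-42.4 -67.6] tx 0.0049 ty -0.0020
B 333 [-38.3 -65.2] tx 0.0041 ty -0.0024
```

step_arm([
  {"tx": -0.0095, "ty": -0.0115, "tz": 0.01, "wx": 0, "wy": 0, "wz": 0, "fingers": 0},
  {"tx": 0, "ty": 0, "tz": 0, "wx": 0, "wy": 0, "wz": 0, "fingers": 0},
  {"tx": 0, "ty": 0, "tz": 0, "wx": 0, "wy": 0, "wz": 0, "fingers": 0},
  {"tx": 0, "ty": 0, "tz": 0, "wx": 0, "wy": 0, "wz": 0, "fingers": 0},
  {"tx": 0, "ty": 0, "tz": 0.05, "wx": 0, "wy": 0, "wz": 0, "fingers": 0},
  {"tx": 0, "ty": 0, "tz": 0.05, "wx": 0, "wy": 0, "wz": 0, "fingers": 0},
  {"tx": 0, "ty": 0, "tz": 0.013, "wx": 0, "wy": 0, "wz": 0, "fingers": 0},
  {"tx": 0, "ty": 0, "tz": 0, "wx": 0, "wy": 0, "wz": 0, "fingers": 0},
])

```text
time: 21.68
eef_pos: [0.4472, -0.013, 0.0897]
eef_rot: [0.0, 0.999, 0.049, -0.0]
force: [0.3, -0.4, 0.3]
width: 0.153
gripper_force: 0.0
```

step_arm([
  {"tx": 0, "ty": 0, "tz": 0, "wx": 0, "wy": 0, "wz": 0, "fingers": 0},
  {"tx": 0.01, "ty": 0.0107, "tz": 0, "wx": 0, "wy": 0, "wz": 0, "fingers": 0},
  {"tx": 0.0023, "ty": 0.0126, "tz": 0, "wx": 0, "wy": 0, "wz": 0, "fingers": 0},
  {"tx": 0.0048, "ty": 0.0125, "tz": 0, "wx": 0, "wy": 0, "wz": 0, "fingers": 0},
  {"tx": 0.0073, "ty": 0.0118, "tz": 0, "wx": 0, "wy": 0, "wz": 0, "fingers": 0},
  {"tx": 0.0098, "ty": 0.0104, "tz": 0, "wx": 0, "wy": 0, "wz": 0, "fingers": 0},
  {"tx": 0, "ty": 0, "tz": 0, "wx": 0, "wy": 0, "wz": 0, "fingers": 0},
])

```text
time: 22.55
eef_pos: [0.4877, -0.0682, 0.0895]
eef_rot: [0.0, 0.999, 0.049, 0.0]
force: [-0.6, -0.1, 0.5]
width: 0.007
gripper_force: 0.0
```

```bash
cat >> h.py <<'E'
def red(name,s):
    i=imaging.capture(name);mc=cam(name,s)
    h=cv2.cvtColor(i,cv2.COLOR_BGR2HSV);m=((h[...,0]<8)|(h[...,0]>172))&(h[...,1]>150)&(h[...,2]>70)
    k,l,st,ce=cv2.connectedComponentsWithStats(m.astype(np.uint8))
    for j in range(1,k):
        if st[j,4]>12:
            ys,xs=np.where(l==j);d=cv2.fitLine(np.c_[xs,ys].astype(np.float32),cv2.DIST_L2,0,.01,.01).ravel()
            L=[invw(atz(mc,d[2:]+t*d[:2],.1)[:2]) for t in (-5,5)];q=invw(atz(mc,ce[j],.1)[:2])
            if np.hypot(*q)<200: print(name,st[j].tolist(),q.round(1),'deg',(np.rad2deg(np.arctan2(*(L[1]-L[0])[::-1]))%180).round(1))
def rep():
    s=robot.get_state();print('tcp pot',invw(s['eef_pos'][:2]).round(1),s['force'].round(1))
    for n in('wrist','scene','side'): red(n,s)
E
python3 -c "
from h import *;rep()"
```

```text
tcp pot [-113.   -47.1] [-0.6 -0.1  0.5]
wrist [303, 247, 99, 58, 2710] [-94.9 -59.9] deg 67.1
scene [323, 236, 4, 7, 17] [-88.5 -53. ] deg 116.0
side [284, 230, 4, 10, 29] [-96.5 -55.4] deg 63.5
```

step_arm([
  {"tx": 0.012, "ty": 0.0085, "tz": 0, "wx": 0, "wy": 0, "wz": 0, "fingers": 0},
  {"tx": 0.0123, "ty": 0.0055, "tz": 0, "wx": 0, "wy": 0, "wz": 0, "fingers": 0},
  {"tx": 0.006, "ty": 0.0016, "tz": 0, "wx": 0, "wy": 0, "wz": 0, "fingers": 0},
  {"tx": 0.006, "ty": 0.0014, "tz": 0, "wx": 0, "wy": 0, "wz": 0, "fingers": 0},
  {"tx": 0, "ty": 0, "tz": 0, "wx": 0, "wy": 0, "wz": 0, "fingers": 0},
])

```text
time: 23.32
eef_pos: [0.5249, -0.0805, 0.0895]
eef_rot: [0.0, 0.999, 0.049, -0.0]
force: [-0.4, 0.4, -0.0]
width: 0.004
gripper_force: 0.0
```

```bash
python3 -c "
from h import *;rep()"
```

```text
tcp pot [-77.3 -63.1] [-0.4  0.4 -0. ]
wrist [279, 260, 104, 35, 2854] [-59.6 -67.2] deg 94.5
```

step_arm([
  {"tx": 0.0015, "ty": 0.0035, "tz": 0, "wx": 0, "wy": 0, "wz": 0, "fingers": 0},
  {"tx": 0.0036, "ty": 0.0019, "tz": 0, "wx": 0, "wy": 0, "wz": 0, "fingers": 0},
  {"tx": 0.0041, "ty": 0.0015, "tz": 0, "wx": 0, "wy": 0, "wz": 0, "fingers": 0},
  {"tx": 0.0046, "ty": 0.001, "tz": 0, "wx": 0, "wy": 0, "wz": 0, "fingers": 0},
  {"tx": 0.0051, "ty": 0.0004, "tz": 0, "wx": 0, "wy": 0, "wz": 0, "fingers": 0},
  {"tx": 0, "ty": 0, "tz": 0, "wx": 0, "wy": 0, "wz": 0, "fingers": 0},
])

```text
time: 24.22
eef_pos: [0.545, -0.0872, 0.0896]
eef_rot: [0.0, 0.999, 0.049, 0.001]
force: [-0.6, -0.6, 0.3]
width: 0.008
gripper_force: 0.6
```

```bash
python3 -c "
from h import *;rep()"
```

```text
tcp pot [-58.  -71.7] [-0.6 -0.6  0.3]
wrist [245, 241, 92, 73, 2695] [-40.2 -60.5] deg 124.6
scene [306, 227, 4, 9, 29] [-33.9 -70.6] deg 120.1
```

step_arm([
  {"tx": 0.0054, "ty": -0.0004, "tz": 0, "wx": 0, "wy": 0, "wz": 0, "fingers": 0},
  {"tx": 0.0056, "ty": -0.0013, "tz": 0, "wx": 0, "wy": 0, "wz": 0, "fingers": 0},
  {"tx": 0.0049, "ty": -0.002, "tz": 0, "wx": 0, "wy": 0, "wz": 0, "fingers": 0},
  {"tx": 0.0025, "ty": -0.0025, "tz": 0, "wx": 0, "wy": 0, "wz": 0, "fingers": 0},
  {"tx": 0, "ty": 0, "tz": 0, "wx": 0, "wy": 0, "wz": 0, "fingers": 0},
])

```text
time: 25.0
eef_pos: [0.5625, -0.0786, 0.0897]
eef_rot: [0.0, 0.999, 0.05, 0.0]
force: [0.4, -0.6, -0.1]
width: 0.006
gripper_force: 0.4
```

```bash
python3 -c "
from h import *;rep()"
```

```text
tcp pot [-39.7 -64.9] [ 0.4 -0.6 -0.1]
wrist [243, 244, 63, 91, 2316] [-27.5 -46.9] deg 150.6
scene [297, 229, 8, 9, 23] [-26.5 -51.8] deg 140.5
```

step_arm([
  {"tx": 0.001, "ty": -0.002, "tz": 0, "wx": 0, "wy": 0, "wz": 0, "fingers": 0},
  {"tx": 0.001, "ty": -0.002, "tz": 0, "wx": 0, "wy": 0, "wz": 0, "fingers": 0},
  {"tx": 0, "ty": 0, "tz": 0, "wx": 0, "wy": 0, "wz": 0, "fingers": 0},
])

```text
time: 25.52
eef_pos: [0.5634, -0.0764, 0.0897]
eef_rot: [0.001, 0.999, 0.049, -0.0]
force: [-2.1, -5.3, 0.9]
width: 0.003
gripper_force: 2.4
```

step_arm([
  {"tx": 0.001, "ty": -0.002, "tz": 0, "wx": 0, "wy": 0, "wz": 0, "fingers": 0},
  {"tx": 0, "ty": 0, "tz": 0, "wx": 0, "wy": 0, "wz": 0, "fingers": 0},
])

```text
time: 25.78
eef_pos: [0.5636, -0.0759, 0.0896]
eef_rot: [0.002, 0.999, 0.048, -0.0]
force: [-2.4, -7.8, 1.5]
width: 0.005
gripper_force: 4.2
```

step_arm([
  {"tx": 0.0015, "ty": -0.003, "tz": 0, "wx": 0, "wy": 0, "wz": 0, "fingers": 0},
  {"tx": 0.0015, "ty": -0.003, "tz": 0, "wx": 0, "wy": 0, "wz": 0, "fingers": 0},
  {"tx": 0, "ty": 0, "tz": 0, "wx": 0, "wy": 0, "wz": 0, "fingers": 0},
])

```text
time: 26.15
eef_pos: [0.5645, -0.0745, 0.0895]
eef_rot: [0.004, 0.999, 0.047, -0.002]
force: [-5.6, -17.7, 1.6]
width: 0.002
gripper_force: 9.2
```

```bash
python3 -c "
from h import *;rep()"
```

```text
tcp pot [-37.3 -61.1] [ -5.6 -17.7   1.6]
wrist [248, 245, 57, 90, 1889] [-24.7 -44.6] deg 152.9
```

step_arm([
  {"tx": -0.008, "ty": 0.015, "tz": 0, "wx": 0, "wy": 0, "wz": 0, "fingers": 0},
  {"tx": -0.005, "ty": 0.015, "tz": 0, "wx": 0, "wy": 0, "wz": 0, "fingers": 0},
  {"tx": 0, "ty": 0, "tz": -0.05, "wx": 0, "wy": 0, "wz": 0, "fingers": 0},
  {"tx": 0, "ty": 0, "tz": -0.06, "wx": 0, "wy": 0, "wz": 0, "fingers": 0},
  {"tx": 0, "ty": -0.04, "tz": -0.03, "wx": 0, "wy": 0, "wz": 0, "fingers": 1},
  {"tx": 0, "ty": -0.04, "tz": 0, "wx": 0, "wy": 0, "wz": 0, "fingers": 1},
  {"tx": 0, "ty": 0, "tz": 0, "wx": 0, "wy": 0, "wz": 0, "fingers": 1},
  {"tx": 0, "ty": 0, "tz": 0, "wx": 0, "wy": 0, "wz": 0, "fingers": 1},
  {"tx": 0, "ty": 0, "tz": 0, "wx": 0, "wy": 0, "wz": 0, "fingers": 1},
])

```text
time: 27.42
eef_pos: [0.5488, -0.0191, 0.2294]
eef_rot: [0.0, 0.999, 0.048, -0.0]
force: [-0.2, -0.4, -0.4]
width: 0.526
gripper_force: 0.0
```

Run:
```python
from h import *
rep()
im=imaging.capture('wrist');sc=imaging.capture('scene');sd=imaging.capture('side')
def crop(i,c): 
    u,v=map(int,c);return cv2.resize(i[v-45:v+45,u-60:u+60],(320,240),interpolation=cv2.INTER_CUBIC)
q=np.append(w((-10,0)),.1)
cv2.imwrite('pics/c7.png',np.hstack([cv2.resize(im,(480,360)),np.vstack([crop(sc,proj(cam('scene'),q)),crop(sd,proj(cam('side'),q))])[60:420]]))
```

```text
tcp pot [-47.4  -4.4] [-0.2 -0.4 -0.4]
wrist [360, 185, 37, 54, 763] [-27.2 -46. ] deg 152.8
scene [297, 229, 8, 9, 20] [-28.8 -50. ] deg 139.7
side [297, 223, 13, 4, 34] [-33.4 -46.2] deg 155.6
```

View pics/c7.png

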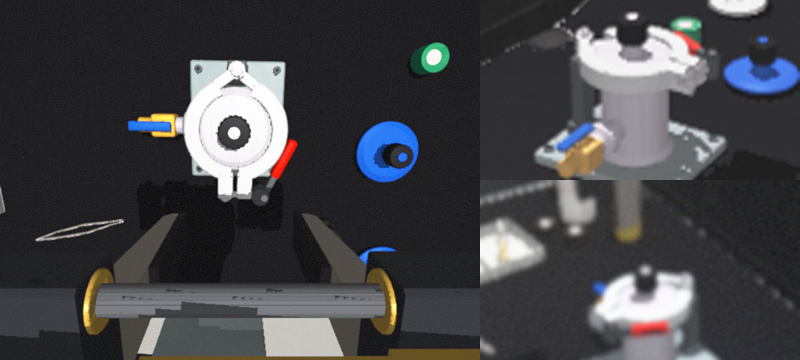

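The picture shows the ring closed round the seated lid (knob at (233,132)). The bolt lies across both lugs (235,192), the cam is behind the right lug (262,197), and the red lever is folded against the ring (285,160) at 153°. The arm is clear, so I'm handing in.

```bash
python3 -c "
from h import *;print(order.job_done())"
```

```text
the job is handed in; nothing more can be done
None
```

The lid is seated, both clamp halves are shut, and the bolt is home with the cam lever folded back and locked; the job was handed in at about 28 s with the arm clear, and the judge returned no verdict.

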